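# Make up the job trays for two screen prints

## Task

Make up the two job trays for the press. The long tray, for the chest print, gets the long squeegee, the middle-sized white pot and the star knob; the short tray, for the neck-label print, gets the short squeegee and the smallest white pot. Stand each squeegee blade up in the tray's long bay, and each pot (lid up) and the knob (stud up) flat in a cell of its own; leave the largest white pot and the clamping lever standing where they are.

Things in the scene. Friction and masses are not known exactly. Their poses are not given: they have to be found in the camera images.
- tray_long: The longer of two grey trays, fixed, 208 mm (its y) by 156 mm (x). Origin: centre of underside, z up; at yaw 0 x points away from the robot, y to its left. Floor at z 3, ribs to z 9, rim to z 13 mm (4 mm thick). Long squeegee bay on the +x side, 200 (y) by 60 (x) mm, centred at x +44, y 0 mm. Two cells on the -x side, each 84 (x) by 98 (y) mm, centred at x -32, y +51 and -51 mm. Both are used, either way round.
- tray_short: The shorter of two grey trays, fixed, 144 mm (its y) by 138 mm (x). Origin: centre of underside, z up; at yaw 0 x points away from the robot, y to its left. Floor at z 3, ribs to z 9, rim to z 13 mm (4 mm thick). Long squeegee bay on the +x side, 136 (y) by 60 (x) mm, centred at x +35, y 0 mm. Two cells on the -x side, each 66 (x) by 66 (y) mm, centred at x -32, y +35 and -35 mm. Use either.
- squeegee_long: The longer squeegee: aluminium handle 170 mm long, black rubber blade. Stands blade up on the flat back of its handle, 64 mm high: handle 30 mm thick with upright sides to 32 mm height, neck 19 mm thick to 45 mm, blade 8 mm thick above. Origin: centre of underside; x along its length (ends alike), y across, z up. 220 g.
- squeegee_short: The shorter squeegee: aluminium handle 104 mm long, black rubber blade. Stands blade up on the flat back of its handle, 64 mm high: handle 30 mm thick with upright sides to 32 mm height, neck 19 mm thick to 45 mm, blade 8 mm thick above. Origin: centre of underside; x along its length (ends alike), y across, z up. 140 g.
- pot_middle: The middle-sized of three plain white round pots with closed white lids: 56 mm diameter, 60 mm high, upright. Origin: centre of underside; z up. About 170 g, more or less full. 
- pot_small: The smallest of three plain white round pots with closed white lids: 40 mm diameter, 48 mm high, upright. Origin: centre of underside; z up. About 70 g, more or less full. 
- star_knob: Black plastic five-lobed star knob lying on its flat face with its stud up: lobed head 54 mm across and 18 mm high, round hub 24 mm in diameter from 18 to 34 mm height (a good place to grip), bare steel threaded stud 10 mm in diameter from 34 to 58 mm. Origin: centre of its underside; z up along the stud. 70 g.
- pot_large: The largest of three plain white round pots with closed white lids: 78 mm diameter, 70 mm high, upright. Origin: centre of underside; z up. About 360 g, more or less full. Stays in the stock: not to be shifted more than 25 mm, nor knocked over.
- clamp_lever: Black ratchet clamping lever lying on the bench: hub 24 mm in diameter and 30 mm high with a steel stud up to 58 mm, and one arm 17 mm thick reaching 82 mm from the hub's axis along its x. Origin: centre of the hub's underside; z up. Stays in the stock: not to be shifted more than 25 mm, nor knocked over.

How it is judged (in metres and radians):
At the end, for the whole second after the job is handed in: Each squeegee stands blade up in its own tray's bay; middle pot and knob stand in the long tray's two cells, the smallest pot in a short-tray cell: between the ribs, on the floor to 3.5 mm, tilt under 0.12 rad, at rest. Largest pot and lever upright within 25 mm of their starts (x of squeegee_long in the frame of tray_long between 0.027 and 0.061 m and y of squeegee_long in the frame of tray_long between -0.019 and 0.019 m and z of squeegee_long in the frame of tray_long between -0.0005 and 0.0065 m and angle between each of squeegee_long, pot_middle, star_knob, squeegee_short, pot_small's own z axis and vertical below 0.12 rad and linear speed of each of squeegee_long, pot_middle, star_knob, squeegee_short, pot_small below 0.02 m/s and angular speed of each of squeegee_long, pot_middle, star_knob, squeegee_short, pot_small below 0.2 rad/s and angle between the x axis of squeegee_long and the y axis of tray_long, either way round below 0.3 rad and ((x of pot_middle in the frame of tray_long between -0.048 and -0.016 m and y of pot_middle in the frame of tray_long between 0.028 and 0.074 m) or (x of pot_middle in the frame of tray_long between -0.048 and -0.016 m and y of pot_middle in the frame of tray_long between -0.074 and -0.028 m)) and z of pot_middle in the frame of tray_long between -0.0005 and 0.0065 m and ((x of star_knob in the frame of tray_long between -0.051 and -0.013 m and y of star_knob in the frame of tray_long between 0.025 and 0.077 m) or (x of star_knob in the frame of tray_long between -0.051 and -0.013 m and y of star_knob in the frame of tray_long between -0.077 and -0.025 m)) and z of star_knob in the frame of tray_long between -0.0005 and 0.0065 m and x of squeegee_short in the frame of tray_short between 0.018 and 0.052 m and y of squeegee_short in the frame of tray_short between -0.019 and 0.019 m and z of squeegee_short in the frame of tray_short between -0.0005 and 0.0065 m and angle between the x axis of squeegee_short and the y axis of tray_short, either way round below 0.3 rad and ((x of pot_small in the frame of tray_short between -0.047 and -0.017 m and y of pot_small in the frame of tray_short between 0.02 and 0.05 m) or (x of pot_small in the frame of tray_short between -0.047 and -0.017 m and y of pot_small in the frame of tray_short between -0.05 and -0.02 m)) and z of pot_small in the frame of tray_short between -0.0005 and 0.0065 m and distance of each of pot_large, clamp_lever from where it was at the start of the episode below 0.025 m and angle between each of pot_large, clamp_lever's own z axis and vertical below 0.15 rad); the robot touches nothing.
It fails at once if the largest pot is shifted more than 25 mm or knocked over (distance of pot_large from where it was at the start of the episode above 0.025 m or angle between pot_large's own z axis and vertical above 0.4 rad).
It fails at once if the clamping lever is shifted more than 25 mm or knocked over (distance of clamp_lever from where it was at the start of the episode above 0.025 m or angle between clamp_lever's own z axis and vertical above 0.4 rad).
It also fails if it takes over 128 s, if anything falls off the work surface, if the arm or the gripper's body presses on something with over 40 N, if the wrist force passes 120 N, or if a joint passes its speed limit or range.

## Robot

A 7-joint arm with a two-finger parallel gripper is mounted at the origin on the work surface. World frame = base frame: x ahead of the robot, y to its left, z up, the work surface at z = 0. Lengths are in mm, angles in rad, forces in N, time in s.
With the tool pointing down it reaches from about 400 to 875 mm from the base axis. Payload 4.4 kg.
Tool frame: the origin (TCP) lies at the very end of the fingers, on their centre line; the grasp point (between the pads) lies 19 mm behind it; z points along the fingers, x is the direction in which the jaws open and shut, and the axes are right-handed (so a half turn about z gives the same grasp; the last joint's range is limited). The gripper opens to 85 mm and grips with 20 to 120 N. Pads are 22 mm wide; open, the fingers measure 114 mm over their backs; the gripper's body (76 mm by 85 mm) begins 54 mm behind the grasp point. The pads swing forward as they close: fully open they stand 13 mm farther back than shut.
Start: joints at [-1.354, 0.628, 0.038, 1.517, -0.027, 0.996, -0.02], TCP at [181.355, 624.202, 231.313] pointing down, gripper open.
Joint ranges: [-3.06, 3.06], [-0.37, 2.12], [-1.25, 1.32], [0.18, 2.47], [-1.1, 4.24], [0.23, 1.98], [-2.94, 2.94]. Speed limits (rad/s): [2.57, 2.57, 3.14, 3.14, 3.14, 3.14, 3.14].

## Interface

Orientations are given as [roll, pitch, yaw] about the fixed x, y, z axes, in that order (R = Rz(yaw) Ry(pitch) Rx(roll)).
In Python, from cell import ctrl, get_image, job, models gives the robot as it stands.
- The arm moves only by the tool move_arm, never from a script. Its argument "moves" is a list that holds one entry, the list of rows, each a list of 6 numbers: the shift along the tool's x, y, z in m, then the turn, a rotation vector about the tool's x, y, z in rad. A call has 1 to 20 rows; each row is the pose to reach, as a shift and turn from the pose commanded when the call began, along the tool's axes at that moment; what a row does not reach only later rows make up. A row lasts 1/8 s, in which the tool goes at most 62.5 mm and 10.7 degrees, less where a joint would pass 70% of its speed; a pose out of reach is approached as far as the arm can. A call with a gripper value outside its range is refused whole. "jaw" is the opening, from 0 (shut) to 1 (fully open), set as the call begins (left out, the last holds). The fingers move at their own pace and stop on an object; the grip force is fixed at half the most. Time passes only in rows, so rows that repeat a pose let the fingers close. It gives the time, the measured TCP pose, the force and the opening at its end, in the units of the state.
- ctrl.read_state(): the state, without advancing time (a new reading comes with each control period).
- get_image(name): name is "side" or "top" or "wrist"; returns a dict with "color" (400x640x3 uint8, blue, green, red), "fov_y" (degrees; the focal length in pixels is half the picture's height over the tangent of half this angle, whatever the lens; pixels are square), "cx", "cy" (the principal point, pixels), "origin" and "orientation" of the camera in the world; the wrist camera has in their place "hand_eye" (4x4, takes a point from camera to tool coordinates, whose origin is the TCP and whose axes are the tool frame's). Camera axes: x right, y up, looking along -z (the intrinsics and any distortion apply to the point x, -y, -z); pixel columns grow to the right and rows downward; lengths in mm; the calibration is good to about 2 mm. A picture is of the moment at which its call begins: read the wrist's pose just before it. There is no depth.
- job.finish_job(): hands the job in, once; it reports no verdict.
Trained networks look in the newest picture that a camera, given by its name, has taken for a name from the list of things; names that differ only in an ending like _2 or _b are one class to them, and where a whole thing is asked for, a point or a joint stands for the part that bears it (a point fixed in the world has none). Each returns a list of dicts, best first, with "score" (0 to 1); they miss things now and then, are a little off and sometimes report something else, mostly with a low value. They report only what shows in the picture. A call takes as long as a camera call.
- models.cut_out(camera, thing): "pixels" (400x640 bool, what is visible of it) and "uv" ([column, row] in pixels, amid what is visible of it).
- models.place_of(camera, thing): "uv" ([column, row] in pixels: a listed point, or the origin of a listed thing).
The state is a dict: "clock": time; "qpos": joint angles; "qd": joint speeds; "tau": joint torques, N m; "eef_pos": TCP position; "tool_rot": TCP orientation; "force": force on the tool from outside, world axes, zero at the start; "torque": the same for the moment, N m; "width": finger opening in mm.
Only numpy, scipy, OpenCV 4.12 (cv2) and the standard library are available. Lean on these libraries where they do the work, as an engineer would, in place of code of your own. Each camera call takes 0.05 s, during which the arm holds its last target.

## Working session

There is one attempt and no reset: what is moved stays moved. The work goes in short steps, Python scripts to look and compute and a tool call to move; the robot and the scene stay as the last step left them, time stands still between calls to the robot, and variables do not carry over. Pictures are saved under pics/ and viewed, and the job is handed in when it is done.

Besides the shell and the picture viewer there is one more tool, called after "Request:" by a JSON object that holds its "method" and its "body". move_arm: Moves the arm, as the interface text tells. Its arguments: {"type":"object","properties":{"moves":{"type":"array","items":{"type":"array","items":{"type":"array","items":{"type":"number"}}}},"jaw":{"type":"number"}},"required":["moves"]}

```bash
ls; mkdir -p pics
cat > h.py <<'E'
import numpy as np, cv2
from cell import ctrl, get_image, job, models
from scipy.spatial.transform import Rotation as R
E
python3 - <<'E'
from h import *
s=ctrl.read_state(); print(s)
for n in ["side","top","wrist"]:
    im=get_image(n); cv2.imwrite(f"pics/{n}0.png",im["color"])
    print(n,{k:v for k,v in im.items() if k!="color"})
E
```

```text
pics
{'clock': 0.0, 'qpos': array([-1.35379204,  0.62932583,  0.0384195 ,  1.51836863, -0.02701966,
        0.99629018, -0.01999173]), 'qd': array([ 1.39811271e-03, -5.25189710e-04,  1.24881674e-04,  7.41603772e-04,
       -6.43414586e-04, -5.13790834e-05,  7.46273119e-04]), 'tau': array([-9.35445387e-04, -5.63395107e+01,  1.22586206e+00, -1.93443847e+01,
        1.09527333e-02,  1.04088211e-02,  2.05970980e-05]), 'eef_pos': array([181.16279686, 623.59676668, 230.40161812]), 'tool_rot': array([-3.14158665e+00,  1.87506431e-03,  1.28800777e+00]), 'force': array([ 0.90629701, -1.31632525, -0.18827519]), 'torque': array([-0.02162512, -0.01896009,  0.0331072 ]), 'width': 85.20178915663232}
side {'fov_y': 44.895832746713886, 'cx': 321.46665704205543, 'cy': 205.75901203220337, 'origin': array([ 469.55407945, -965.79115982,  726.18539838]), 'orientation': array([ 0.96249483,  0.00383523, -0.08500206])}
top {'fov_y': 57.095496725273726, 'cx': 323.6932588709269, 'cy': 195.45715904727152, 'origin': array([458.24253828,  -7.48972054, 945.23229739]), 'orientation': array([ 0.11951741,  0.01061256, -1.545722  ])}
wrist {'fov_y': 61.43490867745452, 'cx': 316.6947927728106, 'cy': 192.2019215577369, 'hand_eye': array([[ 9.99999972e-01, -7.66292605e-06, -2.34713165e-04,
        -2.84804084e-01],
       [-7.00154044e-05, -9.63741476e-01, -2.66837707e-01,
        -6.74571630e+01],
       [-2.24158054e-04,  2.66837716e-01, -9.63741450e-01,
        -1.42750144e+02],
       [ 0.00000000e+00,  0.00000000e+00,  0.00000000e+00,
         1.00000000e+00]])}
```

View pics/top0.png

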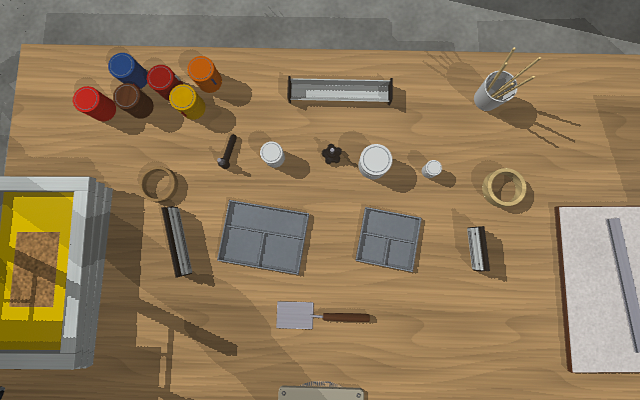

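View pics/side0.png

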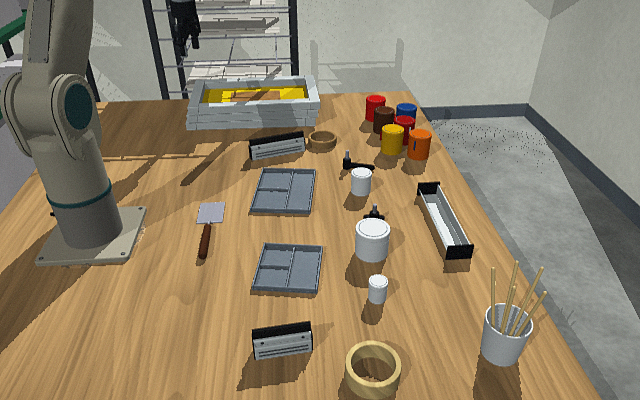

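View pics/wrist0.png

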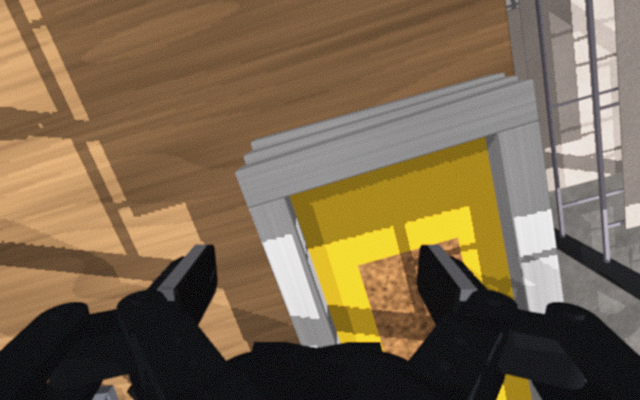

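```bash
cat >> h.py <<'E'
from scipy.optimize import minimize
def cam(im,tcp=None,rot=None):
    f=200/np.tan(np.radians(im["fov_y"])/2)
    if "origin" in im: o=np.array(im["origin"]);Rm=R.from_euler('xyz',im["orientation"]).as_matrix()
    else:
        T=im["hand_eye"];Rt=R.from_euler('xyz',rot).as_matrix()
        o=tcp+Rt@T[:3,3];Rm=Rt@T[:3,:3]
    return f,im["cx"],im["cy"],o,Rm
def proj(c,P):
    f,cx,cy,o,Rm=c; q=(np.atleast_2d(P)-o)@Rm
    return np.c_[cx+f*q[:,0]/-q[:,2], cy-f*q[:,1]/-q[:,2]]
def ray(c,uv,z=0):
    f,cx,cy,o,Rm=c
    d=Rm@np.array([(uv[0]-cx)/f,-(uv[1]-cy)/f,-1]); return o+d*(z-o[2])/d[2]
def box(lx,ly,z0,z1): return np.array([[sx*lx/2,sy*ly/2,z] for sx in(-1,1) for sy in(-1,1) for z in(z0,z1)])
def cyl(d,z0,z1,ox=0):
    a=np.linspace(0,2*np.pi,36,endpoint=False); return np.array([[d/2*np.cos(t)+ox,d/2*np.sin(t),z] for z in(z0,z1) for t in a])
def sq(L): return [box(L,30,0,32),box(L,19,32,45),box(L,8,45,64)]
SH={"tray_long":[box(156,208,0,13)],"tray_short":[box(138,144,0,13)],"squeegee_long":sq(170),"squeegee_short":sq(104),
"pot_middle":[cyl(56,0,60)],"pot_small":[cyl(40,0,48)],"pot_large":[cyl(78,0,70)],"star_knob":[cyl(50,0,18),cyl(24,18,34),cyl(10,34,58)],
"clamp_lever":[cyl(24,0,30),cyl(10,30,58),np.r_[cyl(17,8,25),cyl(17,8,25,73)]]}
def sil(c,parts,p,S=4):
    m=np.zeros((400*S,640*S),np.uint8); r=R.from_euler('z',p[2]).as_matrix()
    for q in parts:
        uv=proj(c,q@r.T+[p[0],p[1],p[3] if len(p)>3 else 0])
        h=cv2.convexHull((((uv+.5)*S-.5)*16).round().astype(np.int32)); cv2.fillConvexPoly(m,h,255,shift=4)
    return cv2.resize(m,(640,400),interpolation=cv2.INTER_AREA)/255.
def fit(cams,masks,name,p0,step=(8,8,.1)):
    def cost(p):
        v=0
        for c,m in zip(cams,masks):
            s=sil(c,SH[name],p); v+=1-np.minimum(s,m).sum()/np.maximum(s,m).sum()
        return v/len(cams)
    p0=np.array(p0,float); sx=np.vstack([p0]+[p0+np.eye(3)[i]*step[i] for i in range(3)])
    r=minimize(cost,p0,method='Nelder-Mead',options=dict(initial_simplex=sx,xatol=.05,fatol=1e-5,maxiter=200))
    return r.x,r.fun
E
cat > find.py <<'E'
from h import *
it,is_=get_image("top"),get_image("side"); ct,cs=cam(it),cam(is_)
for n in SH:
    d={}
    for cn,c in(("top",ct),("side",cs)):
        r=models.cut_out(cn,n); pl=models.place_of(cn,n)
        if r: d[cn]=(c,r[0]["pixels"],r[0]["score"])
        print(n,cn,[ (round(x["score"],2),np.round(x["uv"])) for x in r[:3]],[(round(x["score"],2),np.round(ray(c,x["uv"]),0)[:2]) for x in pl[:2]])
        if cn=="top" and pl: p0=ray(c,pl[0]["uv"])
    best=None
    yaws=[0] if "pot" in n or "knob" in n else ([-.2,.2] if "tray" in n else np.arange(0,3.1,.5))
    if "lever" in n: yaws=np.arange(-3,3,.6)
    for key in (["top"],["side"],["top","side"]):
        if not all(k in d for k in key): continue
        if key!=["top","side"]:
            ys=yaws if best is None else [best[0][2]]
        else: ys=[best[0][2]]
        b=min((fit([d[k][0] for k in key],[d[k][1] for k in key],n,[p0[0],p0[1],y]) for y in ys),key=lambda t:t[1])
        if best is None: best=b
        print("   fit",key,np.round(b[0],3),round(b[1],3))
E
python3 find.py
```

```text
tray_long top [(0.82, array([265., 236.]))] [(0.81, array([455., 145.]))]
tray_long side [(0.85, array([284., 188.]))] [(0.65, array([457., 177.]))]
   fit ['top'] [ 4.62388e+02  1.56614e+02 -1.41000e-01] 0.021
   fit ['side'] [ 4.60776e+02  1.55685e+02 -1.47000e-01] 0.026
   fit ['top', 'side'] [ 4.61488e+02  1.56286e+02 -1.42000e-01] 0.027
tray_short top [(0.8, array([389., 240.]))] [(0.87, array([ 460., -165.])), (0.3, array([461., 153.]))]
tray_short side [(0.92, array([287., 267.]))] [(0.66, array([ 459., -158.]))]
   fit ['top'] [ 4.64539e+02 -1.59973e+02 -1.60000e-01] 0.025
   fit ['side'] [ 4.62450e+02 -1.61366e+02 -1.63000e-01] 0.032
   fit ['top', 'side'] [ 4.63590e+02 -1.60491e+02 -1.65000e-01] 0.035
squeegee_long top [(0.66, array([177., 242.]))] [(0.65, array([446., 365.]))]
squeegee_long side [(0.75, array([274., 144.]))] [(0.92, array([440., 357.])), (0.46, array([ 461., -155.]))]
   fit ['top'] [4.43899e+02 3.70726e+02 2.76000e-01] 0.081
   fit ['side'] [4.42528e+02 3.69032e+02 3.20000e-01] 0.046
   fit ['top', 'side'] [4.42778e+02 3.70668e+02 2.88000e-01] 0.072
squee
[... 1342 characters left out ...]
 0.   ] 1.0
   fit ['side'] [ 6.53358e+02 -1.18473e+02 -2.47000e-01] 0.054
   fit ['top', 'side'] [ 6.54672e+02 -1.18725e+02 -1.26000e-01] 0.058
star_knob top [(0.68, array([332., 150.]))] [(0.59, array([680., -14.]))]
star_knob side [] [(0.58, array([679., -12.]))]
   fit ['top'] [ 6.8047e+02 -1.2088e+01  1.2200e-01] 0.243
clamp_lever top [(0.7, array([227., 150.]))] [(0.7, array([653., 261.])), (0.62, array([460., 149.]))]
clamp_lever side [(0.79, array([349., 166.]))] [(0.47, array([645., 247.]))]
   fit ['top'] [ 6.47600e+02  2.65645e+02 -2.70000e-01] 0.221
   fit ['side'] [ 6.45979e+02  2.64605e+02 -3.89000e-01] 0.274
   fit ['top', 'side'] [ 6.45987e+02  2.65353e+02 -3.07000e-01] 0.264
```

```bash
cat > plan.py <<'E'
# usage: plan.py v  x,y,z,yaw[,n] ... ; prints rows; saves last commanded pose in cmd.npy when done (assumes rows sent)
import sys,os,json
from h import *
st=np.load("cmd.npy") if os.path.exists("cmd.npy") else np.array([181.355,624.202,231.313,1.288])
vmax=float(sys.argv[1]); w=[list(map(float,a.split(','))) for a in sys.argv[2:]]
R0=R.from_euler('xyz',[np.pi,0,st[3]]); rows=[]; cur=st.copy()
def row(p):
    d=R0.inv().apply(p[:3]-st[:3])/1000
    return [round(v,3)+0. for v in d]+[0,0,round(-(p[3]-st[3]),2)+0.]
for a in w:
    t=np.array(a[:4]); n=max(np.ceil(np.linalg.norm(t[:3]-cur[:3])/vmax),np.ceil(abs(t[3]-cur[3])/.18),1); n=int(n)
    for i in range(1,n+1): rows.append(row(cur+(t-cur)*i/n))
    for _ in range(int(a[4]) if len(a)>4 else 0): rows.append(row(t))
    cur=t
f=rows[-1]; new=np.r_[st[:3]+R0.apply(np.array(f[:3])*1000), st[3]-f[5]]
for i in range(0,len(rows),20):
    print(len(rows[i:i+20]),json.dumps(rows[i:i+20]).replace(' ',''))
if len(rows)>20: print("TOO LONG")
else: np.save("cmd.npy",new)
print("end",np.round(new,3))
E
python3 plan.py 50 443,371,110,1.859,2
```

```text
10 [[-0.021,0.04,0.015,0,0,-0.07],[-0.043,0.08,0.03,0,0,-0.14],[-0.064,0.121,0.045,0,0,-0.21],[-0.085,0.161,0.061,0,0,-0.29],[-0.106,0.201,0.076,0,0,-0.36],[-0.128,0.241,0.091,0,0,-0.43],[-0.149,0.282,0.106,0,0,-0.5],[-0.17,0.322,0.121,0,0,-0.57],[-0.17,0.322,0.121,0,0,-0.57],[-0.17,0.322,0.121,0,0,-0.57]]
end [443.128 371.103 110.313   1.858]
```

Request:
{"method": "move_arm", "body": {"moves": [[[-0.021,0.04,0.015,0,0,-0.07],[-0.043,0.08,0.03,0,0,-0.14],[-0.064,0.121,0.045,0,0,-0.21],[-0.085,0.161,0.061,0,0,-0.29],[-0.106,0.201,0.076,0,0,-0.36],[-0.128,0.241,0.091,0,0,-0.43],[-0.149,0.282,0.106,0,0,-0.5],[-0.17,0.322,0.121,0,0,-0.57],[-0.17,0.322,0.121,0,0,-0.57],[-0.17,0.322,0.121,0,0,-0.57]]], "jaw": 1}}

```text
clock: 3.3
eef_pos: [442.8, 371.7, 110.4]
tool_rot: [-3.141, -0.001, 1.857]
force: [-0.6, 0.6, 0.3]
width: 85.3
```

Run:
```python
from h import *
s=ctrl.read_state(); print(s["eef_pos"],s["tool_rot"],s["qpos"],s["clock"])
im=get_image("wrist"); c=cam(im,s["eef_pos"],s["tool_rot"])
r=models.cut_out("wrist","squeegee_long"); print([x["score"] for x in r])
img=im["color"].copy()
for p in SH["squeegee_long"]:
    q=p@R.from_euler('z',.288).as_matrix().T+[442.8,370.7,0]
    h=cv2.convexHull(proj(c,q).astype(np.int32)); cv2.polylines(img,[h],True,(0,0,255),1)
cv2.imwrite("pics/w1.png",img)
```

```text
[442.84886174 371.7352429  110.39785455] [-3.14147160e+00 -1.02698424e-03  1.85742921e+00] [-0.65667722  0.68613145 -0.14008386  1.82799135  0.14761255  0.63714362
  0.97316051] 3.3
[0.57]
```

View pics/w1.png

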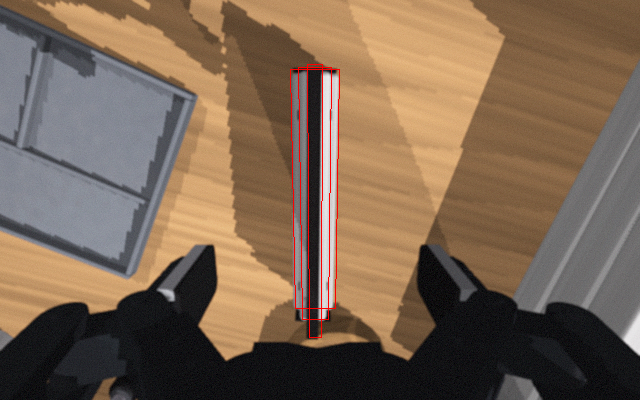

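The overlay of the fitted pose matches the squeegee (x 291–339, rows 68–320) to within 2 px. It is centred between the fingers, so I'm going down.

Request:
{"method": "move_arm", "body": {"moves": [[[0,0,0.03,0,0,0],[0,0,0.06,0,0,0],[0,0,0.085,0,0,0],[0,0,0.1,0,0,0],[0,0,0.1,0,0,0],[0,0,0.1,0,0,0]]]}}

```text
clock: 4.15
eef_pos: [443.4, 371.9, 11.2]
tool_rot: [3.14, -0.001, 1.859]
force: [0.6, -0.3, 0.2]
width: 85.2
```

Request:
{"method": "move_arm", "body": {"moves": [[[0,0,0,0,0,0],[0,0,0,0,0,0],[0,0,0,0,0,0],[0,0,0,0,0,0],[0,0,0,0,0,0],[0,0,0,0,0,0]]], "jaw": 0}}

```text
clock: 4.9
eef_pos: [443.5, 371.2, 10.8]
tool_rot: [3.141, -0.0, 1.858]
force: [0.2, -0.7, 6.2]
width: 29.0
```

```bash
python3 - <<'E'
import numpy as np
np.save("cmd.npy",[443.128,371.103,10.313,1.858])
E
python3 plan.py 35 443,371,110,1.858 505,150,100,-0.142,3
```

```text
18 [[0.0,0.0,-0.033,0,0,0.0],[0.0,0.0,-0.066,0,0,0.0],[0.0,0.0,-0.1,0,0,0.0],[-0.019,0.0,-0.099,0,0,0.17],[-0.038,-0.001,-0.098,0,0,0.33],[-0.057,-0.001,-0.097,0,0,0.5],[-0.077,-0.001,-0.096,0,0,0.67],[-0.096,-0.001,-0.096,0,0,0.83],[-0.115,-0.002,-0.095,0,0,1.0],[-0.134,-0.002,-0.094,0,0,1.17],[-0.153,-0.002,-0.093,0,0,1.33],[-0.172,-0.003,-0.092,0,0,1.5],[-0.191,-0.003,-0.091,0,0,1.67],[-0.21,-0.003,-0.091,0,0,1.83],[-0.23,-0.003,-0.09,0,0,2.0],[-0.23,-0.003,-0.09,0,0,2.0],[-0.23,-0.003,-0.09,0,0,2.0],[-0.23,-0.003,-0.09,0,0,2.0]]
end [ 5.05403e+02  1.49674e+02  1.00313e+02 -1.42000e-01]
```

Request:
{"method": "move_arm", "body": {"moves": [[[0,0,-0.033,0,0,0],[0,0,-0.066,0,0,0],[0,0,-0.1,0,0,0],[-0.019,0,-0.099,0,0,0.17],[-0.038,-0.001,-0.098,0,0,0.33],[-0.057,-0.001,-0.097,0,0,0.5],[-0.077,-0.001,-0.096,0,0,0.67],[-0.096,-0.001,-0.096,0,0,0.83],[-0.115,-0.002,-0.095,0,0,1.0],[-0.134,-0.002,-0.094,0,0,1.17],[-0.153,-0.002,-0.093,0,0,1.33],[-0.172,-0.003,-0.092,0,0,1.5],[-0.191,-0.003,-0.091,0,0,1.67],[-0.21,-0.003,-0.091,0,0,1.83],[-0.23,-0.003,-0.09,0,0,2.0],[-0.23,-0.003,-0.09,0,0,2.0],[-0.23,-0.003,-0.09,0,0,2.0],[-0.23,-0.003,-0.09,0,0,2.0]]]}}

```text
clock: 7.15
eef_pos: [504.9, 151.0, 100.2]
tool_rot: [-3.141, 0.001, -0.139]
force: [-0.1, 0.1, -2.0]
width: 28.5
```

Run:
```python
from h import *
s=ctrl.read_state(); print(s["eef_pos"],s["tool_rot"],s["force"],s["width"])
im=get_image("wrist"); cv2.imwrite("pics/w2.png",im["color"])
im=get_image("side"); cv2.imwrite("pics/s2.png",im["color"])
```

```text
[504.92890156 150.96499608 100.17042313] [-3.14083106e+00  7.13637444e-04 -1.38770609e-01] [-0.1009571   0.12612518 -2.02550559] 28.460570795165655
```

View pics/w2.png

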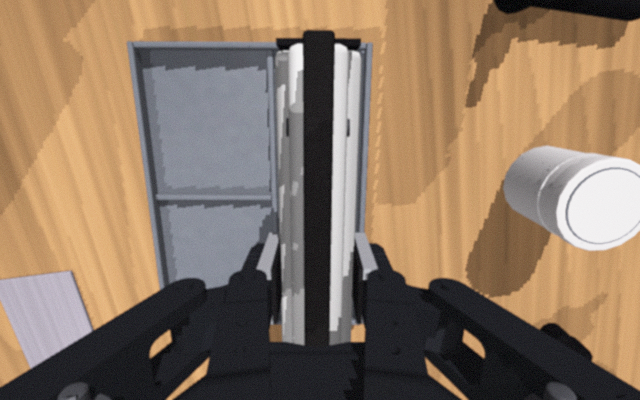

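View pics/s2.png

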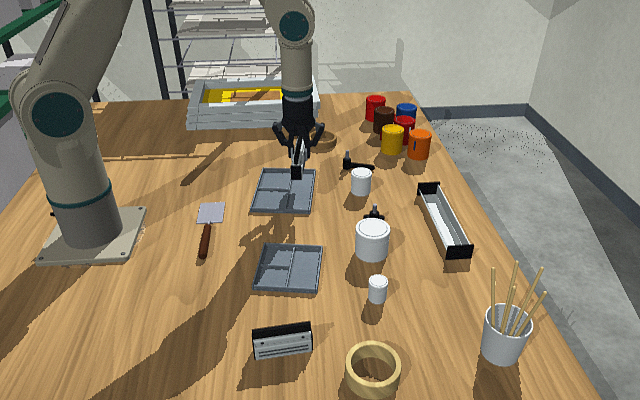

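Wrist view: the squeegee (columns 278–360) hangs upright and parallel inside the bay (270–370). I'll lower it now.

Request:
{"method": "move_arm", "body": {"moves": [[[0,0,0.03,0,0,0],[0,0,0.06,0,0,0],[0,0,0.075,0,0,0],[0,0,0.082,0,0,0],[0,0,0.086,0,0,0],[0,0,0.086,0,0,0],[0,0,0.086,0,0,0]]]}}

```text
clock: 8.12
eef_pos: [505.8, 149.8, 14.9]
tool_rot: [-3.141, -0.001, -0.142]
force: [0.0, 1.0, -1.6]
width: 29.2
```

Request:
{"method": "move_arm", "body": {"moves": [[[0,0,0,0,0,0],[0,0,0,0,0,0],[0,0,0,0,0,0],[0,0,0,0,0,0]]], "jaw": 0.5}}

```text
clock: 8.62
eef_pos: [505.5, 149.7, 14.4]
tool_rot: [-3.142, -0.0, -0.142]
force: [-0.4, 0.2, 0.7]
width: 42.7
```

```bash
python3 - <<'E'
import numpy as np
np.save("cmd.npy",[505.403,149.674,14.313,-.142])
E
python3 plan.py 50 505,150,112,-0.142 668,139,112,-0.142,2
```

```text
8 [[0.0,0.0,-0.049,0,0,0.0],[0.0,0.0,-0.098,0,0,0.0],[0.04,-0.003,-0.098,0,0,0.0],[0.081,-0.006,-0.098,0,0,0.0],[0.122,-0.009,-0.098,0,0,0.0],[0.162,-0.012,-0.098,0,0,0.0],[0.162,-0.012,-0.098,0,0,0.0],[0.162,-0.012,-0.098,0,0,0.0]]
end [ 6.67471e+02  1.38626e+02  1.12313e+02 -1.42000e-01]
```

Request:
{"method": "move_arm", "body": {"moves": [[[0,0,-0.03,0,0,0],[0,0,-0.06,0,0,0],[0,0,-0.098,0,0,0],[0.04,-0.003,-0.098,0,0,0],[0.081,-0.006,-0.098,0,0,0],[0.122,-0.009,-0.098,0,0,0],[0.162,-0.012,-0.098,0,0,0],[0.162,-0.012,-0.098,0,0,0],[0.162,-0.012,-0.098,0,0,0]]]}}

```text
clock: 9.75
eef_pos: [666.2, 138.6, 111.7]
tool_rot: [3.141, 0.002, -0.142]
force: [-0.8, 0.4, -0.6]
width: 42.5
```

Request:
{"method": "move_arm", "body": {"moves": [[[0,0,0,0,0,0],[0,0,0,0,0,0],[0,0,0,0,0,0],[0,0,0,0,0,0]]], "jaw": 1}}

```text
clock: 10.25
eef_pos: [667.4, 138.7, 112.4]
tool_rot: [-3.141, 0.0, -0.142]
force: [0.0, 0.5, 1.2]
width: 85.5
```

```bash
cat > wv.py <<'E'
import sys
from h import *
# wv.py out name x y yaw [name x y yaw z]...
s=ctrl.read_state(); print(s["clock"],s["eef_pos"],s["tool_rot"],s["force"],s["width"])
im=get_image("wrist"); c=cam(im,s["eef_pos"],s["tool_rot"]); img=im["color"].copy()
for a in sys.argv[2:]:
    n,x,y,w=a.split(','); 
    for p in SH[n]:
        q=p@R.from_euler('z',float(w)).as_matrix().T+[float(x),float(y),0]
        cv2.polylines(img,[cv2.convexHull(proj(c,q).astype(np.int32))],True,(0,0,255),1)
cv2.imwrite(f"pics/{sys.argv[1]}w.png",img)
it=get_image("top"); cv2.imwrite(f"pics/{sys.argv[1]}t.png",it["color"])
E
python3 wv.py a3 pot_middle,668.6,138.7,0
```

```text
10.25 [667.35002327 138.73679232 112.4244648 ] [-3.14146413e+00  1.43743288e-06 -1.41895432e-01] [0.00773406 0.47581207 1.16905731] 85.5279009208453
```

View pics/a3w.png

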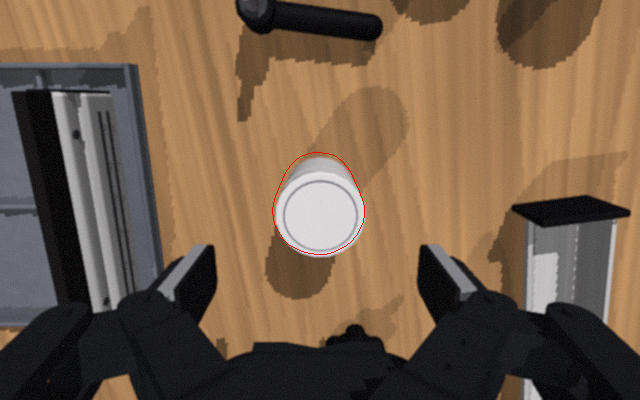

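View pics/a3t.png

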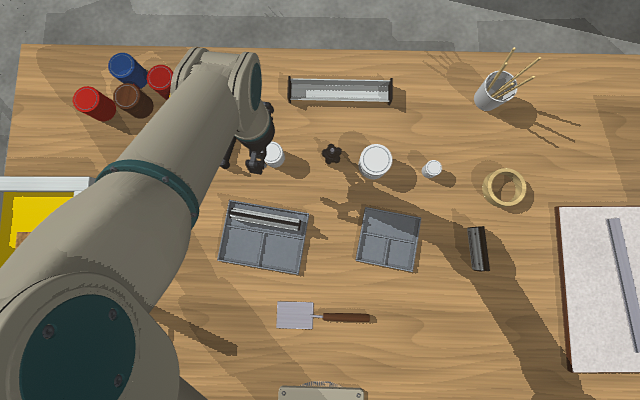

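Top view: the long squeegee is in its bay. Wrist view: the pot outline matches (centre col 319, row ~205) and is centred between the fingers. I'll grasp it.

Request:
{"method": "move_arm", "body": {"moves": [[[0,0,0.03,0,0,0],[0.001,0,0.06,0,0,0],[0.001,0,0.08,0,0,0],[0.001,0,0.09,0,0,0],[0.001,0,0.09,0,0,0],[0.001,0,0.09,0,0,0]]]}}

```text
clock: 11.1
eef_pos: [669.3, 138.5, 23.3]
tool_rot: [-3.141, -0.002, -0.142]
force: [-0.2, -0.1, -0.4]
width: 85.4
```

Request:
{"method": "move_arm", "body": {"moves": [[[0,0,0,0,0,0],[0,0,0,0,0,0],[0,0,0,0,0,0],[0,0,0,0,0,0],[0,0,0,0,0,0]]], "jaw": 0}}

```text
clock: 11.72
eef_pos: [669.1, 138.6, 23.4]
tool_rot: [-3.141, -0.001, -0.142]
force: [-0.7, 0.4, 6.5]
width: 54.2
```

```bash
python3 - <<'E'
import numpy as np
np.save("cmd.npy",[668.461,138.485,22.313,-.142])
E
python3 plan.py 35 668.5,138.5,112,-0.142 435,211.6,112,-0.142,2
```

```text
12 [[0.0,0.0,-0.03,0,0,0.0],[0.0,0.0,-0.06,0,0,0.0],[0.0,0.0,-0.09,0,0,0.0],[-0.034,-0.006,-0.09,0,0,0.0],[-0.069,-0.011,-0.09,0,0,0.0],[-0.103,-0.017,-0.09,0,0,0.0],[-0.138,-0.022,-0.09,0,0,0.0],[-0.172,-0.028,-0.09,0,0,0.0],[-0.207,-0.034,-0.09,0,0,0.0],[-0.241,-0.039,-0.09,0,0,0.0],[-0.241,-0.039,-0.09,0,0,0.0],[-0.241,-0.039,-0.09,0,0,0.0]]
end [ 4.35406e+02  2.11200e+02  1.12313e+02 -1.42000e-01]
```

Request:
{"method": "move_arm", "body": {"moves": [[[0,0,-0.03,0,0,0],[0,0,-0.06,0,0,0],[0,0,-0.09,0,0,0],[-0.034,-0.006,-0.09,0,0,0],[-0.069,-0.011,-0.09,0,0,0],[-0.103,-0.017,-0.09,0,0,0],[-0.138,-0.022,-0.09,0,0,0],[-0.172,-0.028,-0.09,0,0,0],[-0.207,-0.034,-0.09,0,0,0],[-0.241,-0.039,-0.09,0,0,0],[-0.241,-0.039,-0.09,0,0,0],[-0.241,-0.039,-0.09,0,0,0]]]}}

```text
clock: 13.22
eef_pos: [436.3, 211.2, 112.5]
tool_rot: [-3.141, -0.001, -0.142]
force: [-0.1, -0.7, -0.7]
width: 54.3
```

Request:
{"method": "move_arm", "body": {"moves": [[[0,0,0.03,0,0,0],[0,0,0.06,0,0,0],[0,0,0.075,0,0,0],[0,0,0.083,0,0,0],[0,0,0.086,0,0,0],[0,0,0.086,0,0,0],[0,0,0.086,0,0,0]]]}}

```text
clock: 14.1
eef_pos: [435.8, 211.5, 26.8]
tool_rot: [-3.141, -0.001, -0.142]
force: [-0.7, 0.1, -1.7]
width: 54.7
```

Request:
{"method": "move_arm", "body": {"moves": [[[0,0,0,0,0,0],[0,0,0,0,0,0],[0,0,0,0,0,0]]], "jaw": 0.8}}

```text
clock: 14.48
eef_pos: [435.5, 211.3, 26.4]
tool_rot: [-3.141, -0.0, -0.142]
force: [0.8, -0.3, 0.0]
width: 68.3
```

```bash
python3 - <<'E'
import numpy as np
np.save("cmd.npy",[435.406,211.2,26.313,-.142])
E
python3 plan.py 50 435.4,211.2,120,-0.142 680.3,-12,100,-0.142,2
```

```text
11 [[0.0,0.0,-0.047,0,0,0.0],[0.0,0.0,-0.094,0,0,0.0],[0.039,0.027,-0.091,0,0,0.0],[0.078,0.053,-0.088,0,0,0.0],[0.117,0.08,-0.085,0,0,0.0],[0.157,0.106,-0.082,0,0,0.0],[0.196,0.133,-0.079,0,0,0.0],[0.235,0.16,-0.077,0,0,0.0],[0.274,0.186,-0.074,0,0,0.0],[0.274,0.186,-0.074,0,0,0.0],[0.274,0.186,-0.074,0,0,0.0]]
end [ 6.80325e+02 -1.17050e+01  1.00313e+02 -1.42000e-01]
```

Request:
{"method": "move_arm", "body": {"moves": [[[0,0,-0.03,0,0,0],[0,0,-0.06,0,0,0],[0,0,-0.094,0,0,0],[0.039,0.027,-0.091,0,0,0],[0.078,0.053,-0.088,0,0,0],[0.117,0.08,-0.085,0,0,0],[0.157,0.106,-0.082,0,0,0],[0.196,0.133,-0.079,0,0,0],[0.235,0.16,-0.077,0,0,0],[0.274,0.186,-0.074,0,0,0],[0.274,0.186,-0.074,0,0,0],[0.274,0.186,-0.074,0,0,0]]]}}

```text
clock: 15.98
eef_pos: [679.4, -11.2, 99.7]
tool_rot: [-3.141, 0.002, -0.142]
force: [-0.1, -0.4, -0.4]
width: 67.9
```

```bash
python3 wv.py a4 star_knob,680.5,-12,0
python3 - <<'E'
from h import *
print([(x["score"],x["uv"]) for x in models.place_of("wrist","star_knob")], [(x["score"],x["uv"]) for x in models.cut_out("wrist","star_knob")])
E
```

```text
15.975 [679.41210121 -11.1897887   99.6990257 ] [-3.14095617e+00  1.85331768e-03 -1.42241355e-01] [-0.08567384 -0.41190143 -0.3807823 ] 67.92279853426527
[(0.72, [311.8, 194.4])] [(0.71, [316.0, 196.0])]
```

View pics/a4w.png

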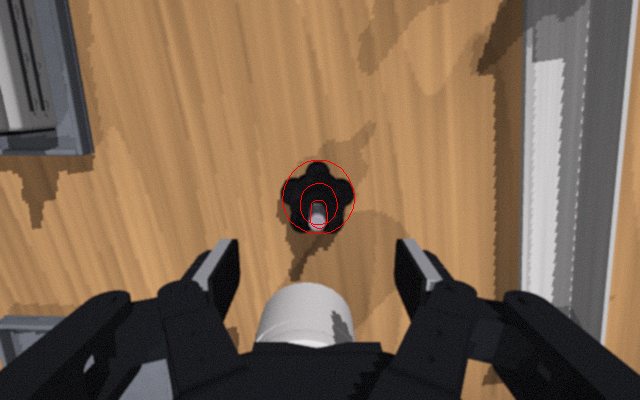

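View pics/a4t.png

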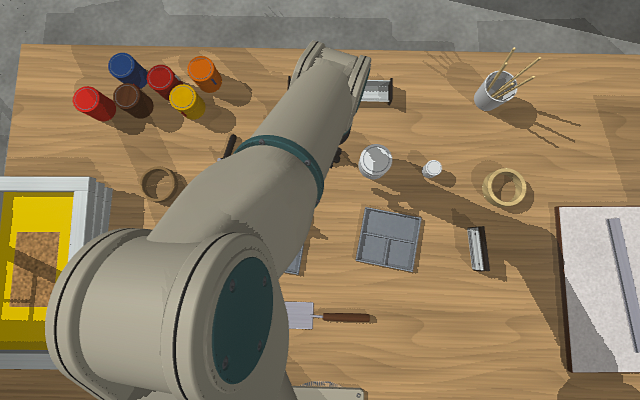

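Wrist view: the knob (centre col 317, row 198, stud at 318,220) fits the overlay and sits mid-jaw. The large pot is clear below. Grasping it now.

Request:
{"method": "move_arm", "body": {"moves": [[[0,0,0.03,0,0,0],[0,0,0.06,0,0,0],[0,0,0.075,0,0,0],[0,0,0.08,0,0,0],[0,0,0.08,0,0,0],[0,0,0.08,0,0,0]]]}}

```text
clock: 16.92
eef_pos: [681.2, -11.8, 21.4]
tool_rot: [-3.141, -0.002, -0.142]
force: [0.2, -0.4, 0.5]
width: 68.3
```

Request:
{"method": "move_arm", "body": {"moves": [[[0,0,0,0,0,0],[0,0,0,0,0,0],[0,0,0,0,0,0],[0,0,0,0,0,0],[0,0,0,0,0,0],[0,0,0,0,0,0]]], "jaw": 0}}

```text
clock: 17.68
eef_pos: [680.6, -11.7, 20.9]
tool_rot: [-3.141, -0.001, -0.142]
force: [-1.2, 0.9, 5.9]
width: 21.2
```

```bash
python3 - <<'E'
import numpy as np
np.save("cmd.npy",[680.325,-11.705,20.313,-.142])
E
python3 plan.py 35 680.3,-11.7,110,-0.142 420.6,110.6,110,-0.142,2
```

```text
14 [[0.0,0.0,-0.03,0,0,0.0],[0.0,0.0,-0.06,0,0,0.0],[0.0,0.0,-0.09,0,0,0.0],[-0.031,-0.009,-0.09,0,0,0.0],[-0.061,-0.019,-0.09,0,0,0.0],[-0.091,-0.028,-0.09,0,0,0.0],[-0.122,-0.037,-0.09,0,0,0.0],[-0.152,-0.047,-0.09,0,0,0.0],[-0.183,-0.056,-0.09,0,0,0.0],[-0.213,-0.066,-0.09,0,0,0.0],[-0.244,-0.075,-0.09,0,0,0.0],[-0.274,-0.084,-0.09,0,0,0.0],[-0.274,-0.084,-0.09,0,0,0.0],[-0.274,-0.084,-0.09,0,0,0.0]]
end [ 4.20971e+02  1.10227e+02  1.10313e+02 -1.42000e-01]
```

Request:
{"method": "move_arm", "body": {"moves": [[[0,0,-0.03,0,0,0],[0,0,-0.06,0,0,0],[0,0,-0.09,0,0,0],[-0.031,-0.009,-0.09,0,0,0],[-0.061,-0.019,-0.09,0,0,0],[-0.091,-0.028,-0.09,0,0,0],[-0.122,-0.037,-0.09,0,0,0],[-0.152,-0.047,-0.09,0,0,0],[-0.183,-0.056,-0.09,0,0,0],[-0.213,-0.066,-0.09,0,0,0],[-0.244,-0.075,-0.09,0,0,0],[-0.274,-0.084,-0.09,0,0,0],[-0.274,-0.084,-0.09,0,0,0],[-0.274,-0.084,-0.09,0,0,0]]]}}

```text
clock: 19.42
eef_pos: [422.0, 110.1, 110.4]
tool_rot: [-3.142, -0.002, -0.142]
force: [0.2, -0.1, -0.8]
width: 21.4
```

```bash
python3 wv.py a5
```

```text
19.425 [421.99862321 110.08192131 110.39912588] [-3.14152843e+00 -1.54316113e-03 -1.42151004e-01] [ 0.18036668 -0.14124866 -0.76495965] 21.417000276283353
```

View pics/a5w.png

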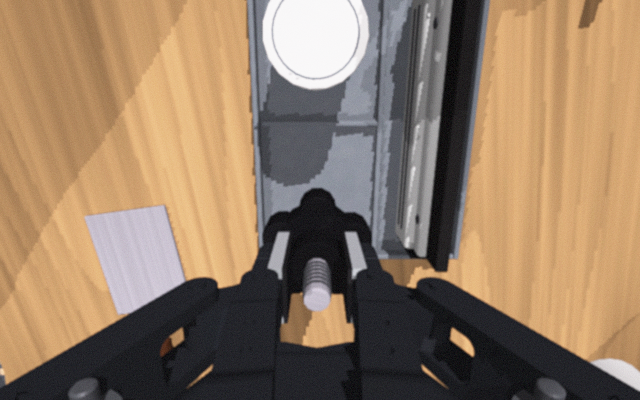

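The knob is held upright above the near cell, and the pot is standing in the other cell. Next I lower and release.

Request:
{"method": "move_arm", "body": {"moves": [[[0,0,0.03,0,0,0],[0,0,0.06,0,0,0],[0,0,0.075,0,0,0],[0,0,0.083,0,0,0],[0,0,0.086,0,0,0],[0,0,0.086,0,0,0],[0,0,0.086,0,0,0]]]}}

```text
clock: 20.4
eef_pos: [421.7, 109.9, 24.2]
tool_rot: [3.142, -0.001, -0.143]
force: [0.1, -0.2, -0.7]
width: 21.4
```

Request:
{"method": "move_arm", "body": {"moves": [[[0,0,0,0,0,0],[0,0,0,0,0,0],[0,0,0,0,0,0]]], "jaw": 0.6}}

```text
clock: 20.78
eef_pos: [421.0, 110.3, 24.4]
tool_rot: [-3.141, -0.0, -0.142]
force: [-0.2, -0.0, -1.0]
width: 51.3
```

```bash
python3 - <<'E'
import numpy as np
np.save("cmd.npy",[420.971,110.227,24.313,-.142])
E
python3 plan.py 50 421,110.2,130,-0.142 641,-264,110,-0.165,2
```

```text
14 [[0.0,0.0,-0.035,0,0,0.0],[0.0,0.0,-0.07,0,0,0.0],[0.0,0.0,-0.106,0,0,0.0],[0.03,0.038,-0.103,0,0,0.0],[0.06,0.075,-0.101,0,0,0.01],[0.09,0.113,-0.099,0,0,0.01],[0.12,0.151,-0.097,0,0,0.01],[0.15,0.189,-0.095,0,0,0.01],[0.181,0.226,-0.092,0,0,0.02],[0.211,0.264,-0.09,0,0,0.02],[0.241,0.302,-0.088,0,0,0.02],[0.271,0.339,-0.086,0,0,0.02],[0.271,0.339,-0.086,0,0,0.02],[0.271,0.339,-0.086,0,0,0.02]]
end [ 6.41267e+02 -2.63714e+02  1.10313e+02 -1.62000e-01]
```

Request:
{"method": "move_arm", "body": {"moves": [[[0,0,-0.035,0,0,0],[0,0,-0.07,0,0,0],[0,0,-0.106,0,0,0],[0.03,0.038,-0.103,0,0,0],[0.06,0.075,-0.101,0,0,0.01],[0.09,0.113,-0.099,0,0,0.01],[0.12,0.151,-0.097,0,0,0.01],[0.15,0.189,-0.095,0,0,0.01],[0.181,0.226,-0.092,0,0,0.02],[0.211,0.264,-0.09,0,0,0.02],[0.241,0.302,-0.088,0,0,0.02],[0.271,0.339,-0.086,0,0,0.02],[0.271,0.339,-0.086,0,0,0.02],[0.271,0.339,-0.086,0,0,0.02]]], "jaw": 1}}

```text
clock: 22.52
eef_pos: [640.6, -262.9, 109.6]
tool_rot: [-3.14, 0.002, -0.162]
force: [-0.2, 0.0, 0.1]
width: 85.2
```

```bash
python3 wv.py a6 pot_small,640.9,-264,0
```

```text
22.525 [ 640.56242481 -262.91824856  109.64334541] [-3.14029760e+00  1.58301013e-03 -1.62251988e-01] [-0.16001156  0.01988051  0.12313702] 85.20864074079502
```

View pics/a6w.png

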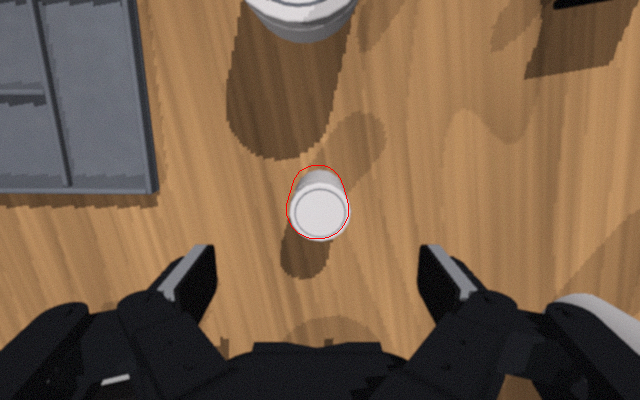

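View pics/a6t.png

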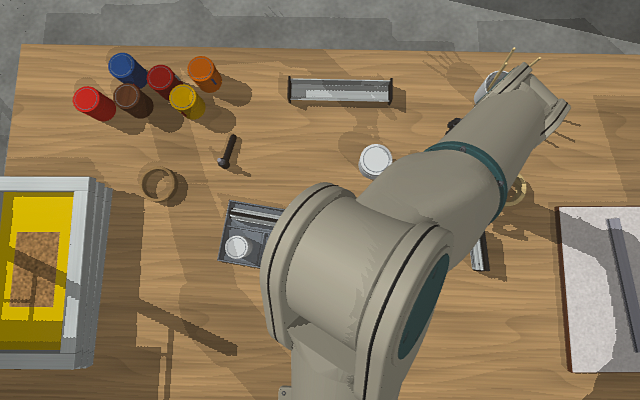

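Run:
```python
from h import *
im=get_image("side"); cv2.imwrite("pics/s6.png",cv2.resize(im["color"][100:400,300:600],None,fx=2,fy=2))
```

```text
(no output)
```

View pics/s6.png

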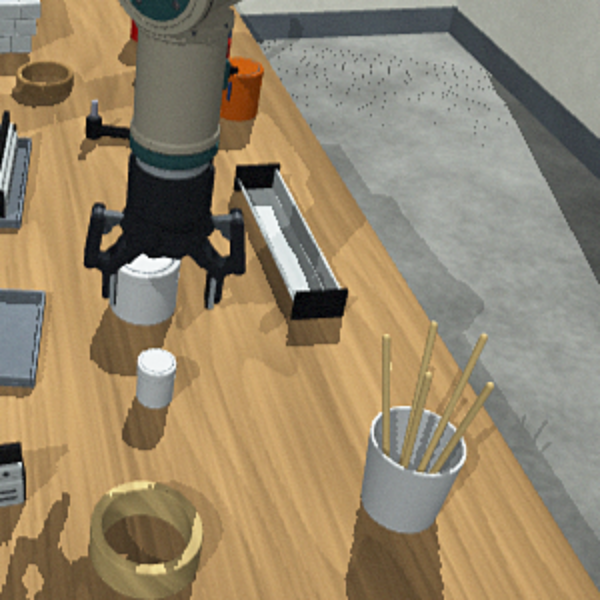

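Side view: the gripper is well clear of the brush cup, and the small pot is centred under the jaws. Grasping it now.

Request:
{"method": "move_arm", "body": {"moves": [[[0,0,0.03,0,0,0],[0,0,0.06,0,0,0],[0,0,0.083,0,0,0],[0,0,0.09,0,0,0],[0,0,0.09,0,0,0],[0,0,0.09,0,0,0]]]}}

```text
clock: 23.42
eef_pos: [642.0, -264.3, 21.5]
tool_rot: [3.141, -0.002, -0.162]
force: [-0.5, 0.5, -0.2]
width: 85.4
```

Request:
{"method": "move_arm", "body": {"moves": [[[0,0,0,0,0,0],[0,0,0,0,0,0],[0,0,0,0,0,0],[0,0,0,0,0,0],[0,0,0,0,0,0]]], "jaw": 0}}

```text
clock: 24.05
eef_pos: [641.6, -263.9, 21.0]
tool_rot: [3.142, -0.001, -0.162]
force: [-0.8, 0.7, 4.6]
width: 38.2
```

```bash
python3 - <<'E'
import numpy as np
np.save("cmd.npy",[641.267,-263.714,20.313,-.162])
E
python3 plan.py 35 641.3,-263.7,100,-0.162 426.3,-189.7,100,-0.162,2
```

```text
12 [[0.0,0.0,-0.027,0,0,0.0],[0.0,0.0,-0.053,0,0,0.0],[0.0,0.0,-0.08,0,0,0.0],[-0.032,-0.005,-0.08,0,0,0.0],[-0.064,-0.011,-0.08,0,0,0.0],[-0.096,-0.016,-0.08,0,0,0.0],[-0.128,-0.022,-0.08,0,0,0.0],[-0.16,-0.027,-0.08,0,0,0.0],[-0.192,-0.033,-0.08,0,0,0.0],[-0.224,-0.038,-0.08,0,0,0.0],[-0.224,-0.038,-0.08,0,0,0.0],[-0.224,-0.038,-0.08,0,0,0.0]]
end [ 4.26329e+02 -1.90082e+02  1.00313e+02 -1.62000e-01]
```

Request:
{"method": "move_arm", "body": {"moves": [[[0,0,-0.027,0,0,0],[0,0,-0.053,0,0,0],[0,0,-0.08,0,0,0],[-0.032,-0.005,-0.08,0,0,0],[-0.064,-0.011,-0.08,0,0,0],[-0.096,-0.016,-0.08,0,0,0],[-0.128,-0.022,-0.08,0,0,0],[-0.16,-0.027,-0.08,0,0,0],[-0.192,-0.033,-0.08,0,0,0],[-0.224,-0.038,-0.08,0,0,0],[-0.224,-0.038,-0.08,0,0,0],[-0.224,-0.038,-0.08,0,0,0]]]}}

```text
clock: 25.55
eef_pos: [427.3, -190.5, 100.4]
tool_rot: [3.141, -0.001, -0.162]
force: [-0.6, -0.1, -1.5]
width: 38.0
```

```bash
python3 wv.py a7
```

```text
25.55 [ 427.30173465 -190.51243077  100.3736675 ] [ 3.14106427e+00 -1.28915767e-03 -1.61948929e-01] [-0.57304423 -0.13975691 -1.52593445] 38.0086449204311
```

View pics/a7w.png

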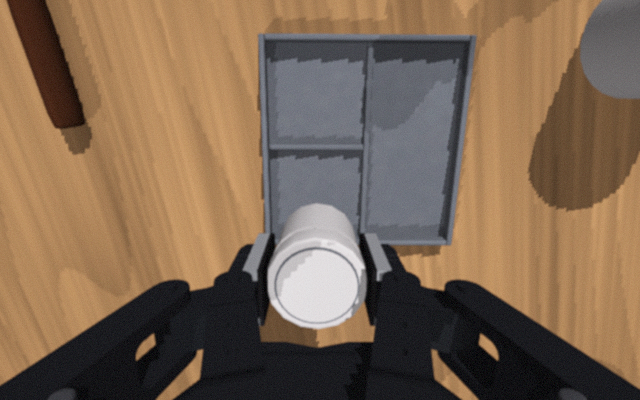

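Request:
{"method": "move_arm", "body": {"moves": [[[0,0,0.03,0,0,0],[0,0,0.055,0,0,0],[0,0,0.068,0,0,0],[0,0,0.074,0,0,0],[0,0,0.076,0,0,0],[0,0,0.076,0,0,0],[0,0,0.076,0,0,0]]]}}

```text
clock: 26.52
eef_pos: [426.7, -190.2, 24.8]
tool_rot: [3.141, -0.001, -0.162]
force: [-0.3, -0.4, -1.2]
width: 38.0
```

Request:
{"method": "move_arm", "body": {"moves": [[[0,0,0,0,0,0],[0,0,0,0,0,0],[0,0,0,0,0,0]]], "jaw": 0.7}}

```text
clock: 26.9
eef_pos: [426.4, -190.1, 24.4]
tool_rot: [3.142, -0.0, -0.162]
force: [0.8, 0.4, -0.3]
width: 60.0
```

```bash
python3 - <<'E'
import numpy as np
np.save("cmd.npy",[426.329,-190.082,24.313,-.162])
E
python3 plan.py 50 426.3,-190,110,-0.162 446,-380,110,-1.472,2
```

```text
12 [[0.0,0.0,-0.043,0,0,0.0],[0.0,0.0,-0.086,0,0,0.0],[0.006,0.023,-0.086,0,0,0.16],[0.012,0.046,-0.086,0,0,0.33],[0.019,0.069,-0.086,0,0,0.49],[0.025,0.092,-0.086,0,0,0.66],[0.031,0.115,-0.086,0,0,0.82],[0.038,0.138,-0.086,0,0,0.98],[0.044,0.161,-0.086,0,0,1.15],[0.05,0.184,-0.086,0,0,1.31],[0.05,0.184,-0.086,0,0,1.31],[0.05,0.184,-0.086,0,0,1.31]]
end [ 445.997 -379.737  110.313   -1.472]
```

Request:
{"method": "move_arm", "body": {"moves": [[[0,0,-0.03,0,0,0],[0,0,-0.06,0,0,0],[0,0,-0.086,0,0,0],[0.006,0.023,-0.086,0,0,0.16],[0.012,0.046,-0.086,0,0,0.33],[0.019,0.069,-0.086,0,0,0.49],[0.025,0.092,-0.086,0,0,0.66],[0.031,0.115,-0.086,0,0,0.82],[0.038,0.138,-0.086,0,0,0.98],[0.044,0.161,-0.086,0,0,1.15],[0.05,0.184,-0.086,0,0,1.31],[0.05,0.184,-0.086,0,0,1.31],[0.05,0.184,-0.086,0,0,1.31]]]}}

```text
clock: 28.52
eef_pos: [445.8, -378.5, 109.9]
tool_rot: [3.141, 0.002, -1.47]
force: [-0.2, 0.7, -0.3]
width: 60.0
```

Request:
{"method": "move_arm", "body": {"moves": [[[0,0,0,0,0,0],[0,0,0,0,0,0]]], "jaw": 1}}

```text
clock: 28.78
eef_pos: [446.3, -378.9, 110.4]
tool_rot: [-3.141, 0.001, -1.471]
force: [0.6, -0.6, 0.1]
width: 85.6
```

```bash
python3 wv.py a8 squeegee_short,446.3,-380.2,.098
```

```text
28.775 [ 446.26673689 -378.9093901   110.40276357] [-3.14106941e+00  7.25187862e-04 -1.47067980e+00] [ 0.59725045 -0.63061647  0.14825839] 85.62853303025281
```

View pics/a8w.png

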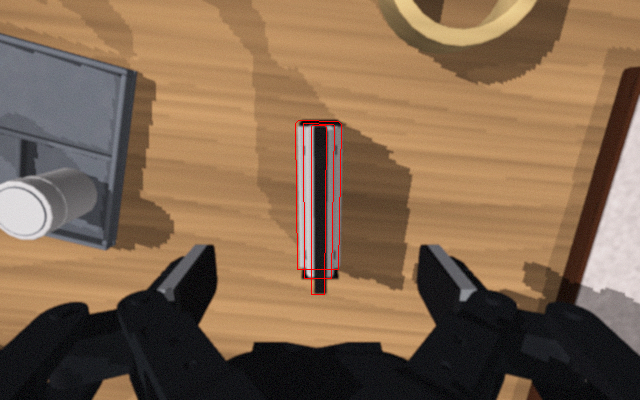

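View pics/a8t.png

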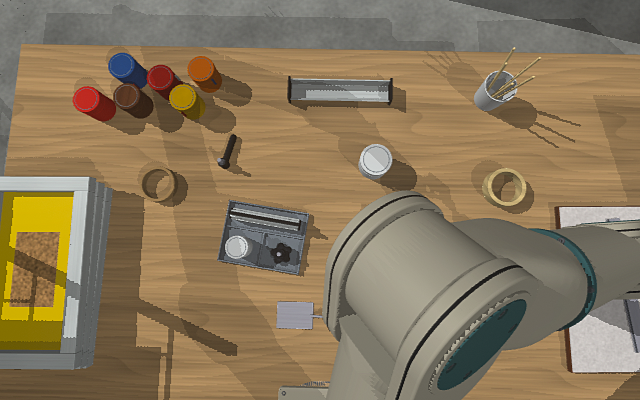

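The overlay matches the short squeegee (columns 297–341, rows 121–290), centred between the fingers. The long tray is complete in the top view. Grasping it now.

Request:
{"method": "move_arm", "body": {"moves": [[[0,0,0.03,0,0,0],[0,0,0.06,0,0,0],[0,0,0.085,0,0,0],[0,0,0.1,0,0,0],[0,0,0.1,0,0,0],[0,0,0.1,0,0,0]]]}}

```text
clock: 29.62
eef_pos: [446.2, -380.4, 11.2]
tool_rot: [-3.141, -0.001, -1.472]
force: [-0.2, -0.5, 0.1]
width: 85.4
```

Request:
{"method": "move_arm", "body": {"moves": [[[0,0,0,0,0,0],[0,0,0,0,0,0],[0,0,0,0,0,0],[0,0,0,0,0,0],[0,0,0,0,0,0],[0,0,0,0,0,0]]], "jaw": 0}}

```text
clock: 30.38
eef_pos: [446.3, -380.2, 10.8]
tool_rot: [-3.141, -0.001, -1.472]
force: [-0.1, 0.1, 6.1]
width: 28.6
```

```bash
python3 - <<'E'
import numpy as np
np.save("cmd.npy",[445.997,-379.737,10.313,-1.472])
E
python3 plan.py 35 446,-379.7,110,-1.472 498.1,-166.2,100,-0.165,3
```

```text
14 [[0.0,0.0,-0.033,0,0,0.0],[0.0,0.0,-0.066,0,0,0.0],[0.0,0.0,-0.1,0,0,0.0],[-0.026,-0.009,-0.098,0,0,-0.16],[-0.052,-0.018,-0.097,0,0,-0.33],[-0.078,-0.027,-0.096,0,0,-0.49],[-0.104,-0.036,-0.095,0,0,-0.65],[-0.13,-0.046,-0.093,0,0,-0.82],[-0.156,-0.055,-0.092,0,0,-0.98],[-0.181,-0.064,-0.091,0,0,-1.14],[-0.207,-0.073,-0.09,0,0,-1.31],[-0.207,-0.073,-0.09,0,0,-1.31],[-0.207,-0.073,-0.09,0,0,-1.31],[-0.207,-0.073,-0.09,0,0,-1.31]]
end [ 4.98223e+02 -1.66546e+02  1.00313e+02 -1.62000e-01]
```

Request:
{"method": "move_arm", "body": {"moves": [[[0,0,-0.033,0,0,0],[0,0,-0.066,0,0,0],[0,0,-0.1,0,0,0],[-0.026,-0.009,-0.098,0,0,-0.16],[-0.052,-0.018,-0.097,0,0,-0.33],[-0.078,-0.027,-0.096,0,0,-0.49],[-0.104,-0.036,-0.095,0,0,-0.65],[-0.13,-0.046,-0.093,0,0,-0.82],[-0.156,-0.055,-0.092,0,0,-0.98],[-0.181,-0.064,-0.091,0,0,-1.14],[-0.207,-0.073,-0.09,0,0,-1.31],[-0.207,-0.073,-0.09,0,0,-1.31],[-0.207,-0.073,-0.09,0,0,-1.31],[-0.207,-0.073,-0.09,0,0,-1.31]]]}}

```text
clock: 32.12
eef_pos: [497.8, -167.9, 100.3]
tool_rot: [3.14, 0.0, -0.165]
force: [0.0, 0.5, -0.8]
width: 28.8
```

```bash
python3 wv.py a9
```

```text
32.125 [ 497.75011188 -167.92363231  100.27810596] [ 3.14048747e+00  1.65919508e-04 -1.64810921e-01] [ 0.04560072  0.513462   -0.76874356] 28.791366966301407
```

View pics/a9w.png

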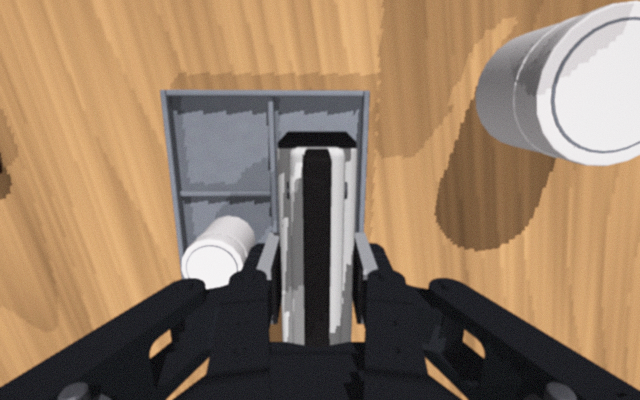

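Aligned over the bay. I'll lower it with a 6 mm shift away from the pot.

Request:
{"method": "move_arm", "body": {"moves": [[[0,-0.006,0.02,0,0,0],[0,-0.006,0.05,0,0,0],[0,-0.006,0.07,0,0,0],[0,-0.006,0.08,0,0,0],[0,-0.006,0.086,0,0,0],[0,-0.006,0.086,0,0,0],[0,-0.006,0.086,0,0,0]]]}}

```text
clock: 33.1
eef_pos: [499.5, -160.8, 14.8]
tool_rot: [3.141, -0.001, -0.162]
force: [0.3, 0.1, -1.3]
width: 28.7
```

Request:
{"method": "move_arm", "body": {"moves": [[[0,0,0,0,0,0],[0,0,0,0,0,0],[0,0,0,0,0,0],[0,0,0,0,0,0]]], "jaw": 0.5}}

```text
clock: 33.6
eef_pos: [499.2, -160.6, 14.3]
tool_rot: [3.142, -0.0, -0.162]
force: [0.4, 0.3, -0.3]
width: 42.8
```

Request:
{"method": "move_arm", "body": {"moves": [[[0,0,-0.03,0,0,0],[0,0,-0.06,0,0,0],[0,0,-0.1,0,0,0],[0,0,-0.15,0,0,0],[0,0,-0.2,0,0,0],[0,0.05,-0.22,0,0,0],[0,0.1,-0.22,0,0,0],[0,0.15,-0.22,0,0,0],[0,0.2,-0.22,0,0,0],[0,0.25,-0.22,0,0,0],[0,0.3,-0.22,0,0,0],[0,0.3,-0.22,0,0,0]]]}}

```text
clock: 35.1
eef_pos: [447.4, -461.5, 234.3]
tool_rot: [3.138, 0.001, -0.169]
force: [-0.2, 0.6, 0.1]
width: 42.9
```

```bash
python3 - <<'E'
from h import *
for n in("top","side"):
    im=get_image(n);cv2.imwrite(f"pics/{n}10.png",im["color"])
E
python3 find.py | grep -v "^tray"
```

```text
fit ['side'] [ 4.82268e+02  1.50696e+02 -9.60000e-02] 0.875
   fit ['top'] [ 4.64470e+02 -1.59487e+02 -1.70000e-01] 0.268
   fit ['side'] [ 4.63648e+02 -1.64120e+02 -1.57000e-01] 0.617
   fit ['top', 'side'] [ 4.64324e+02 -1.60393e+02 -1.68000e-01] 0.452
squeegee_long top [(0.82, array([268., 219.]))] [(0.83, array([509., 145.]))]
squeegee_long side [(0.81, array([303., 177.]))] [(0.72, array([502., 138.]))]
   fit ['top'] [506.136 150.463   1.421] 0.064
   fit ['side'] [513.631 143.218   1.524] 0.643
   fit ['top', 'side'] [506.206 150.817   1.427] 0.368
squeegee_short top [(0.56, array([388., 224.])), (0.27, array([387., 242.]))] [(0.97, array([ 502., -157.]))]
squeegee_short side [(0.49, array([307., 250.]))] [(0.54, array([ 501., -167.]))]
   fit ['top'] [ 500.196 -160.59     1.408] 0.085
   fit ['side'] [ 500.366 -157.397    1.525] 0.601
   fit ['top', 'side'] [ 499.735 -160.407    1.441] 0.371
pot_middle top [(0.84, array([239., 246.]))] [(0.55, array([430., 207.]))]
pot_middle side [] []
   fit ['top'] [ 4.35740e+02  2.11236e+02 -7.90000e-02] 0.054
pot_small top [(0.77, array(
[... 529 characters left out ...]
02 -1.19721e+02 -7.80000e-02] 0.049
   fit ['side'] [ 6.54656e+02 -1.18382e+02 -1.90000e-02] 0.056
   fit ['top', 'side'] [ 6.54693e+02 -1.19491e+02 -1.90000e-02] 0.055
star_knob top [(0.68, array([283., 252.]))] [(0.75, array([421., 109.]))]
star_knob side [] []
   fit ['top'] [4.22980e+02 1.11063e+02 7.90000e-02] 0.113
clamp_lever top [(0.84, array([226., 152.]))] [(0.54, array([658., 268.]))]
clamp_lever side [(0.59, array([350., 166.]))] [(0.8, array([650., 253.])), (0.26, array([ 496., -167.]))]
   fit ['top'] [ 6.47697e+02  2.67030e+02 -2.74000e-01] 0.244
   fit ['side'] [ 6.43863e+02  2.63397e+02 -4.33000e-01] 0.168
   fit ['top', 'side'] [ 6.46024e+02  2.65807e+02 -3.29000e-01] 0.273
```

View pics/top10.png

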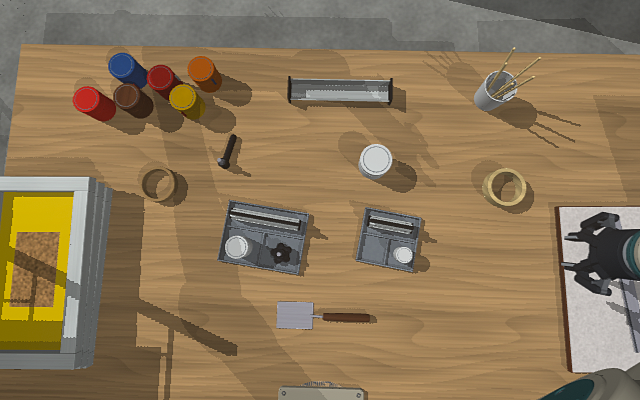

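View pics/side10.png

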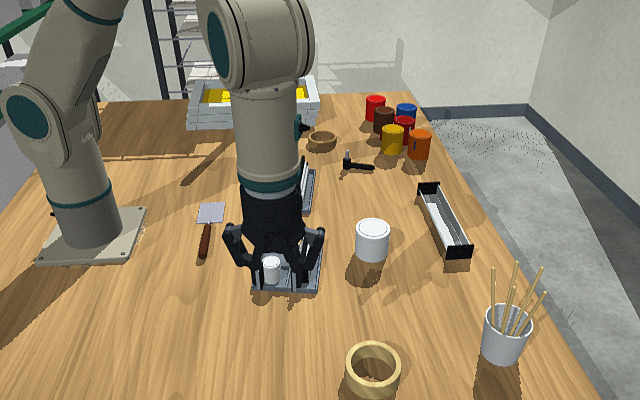

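Run:
```python
from h import *
print(job.finish_job(), ctrl.read_state()["clock"])
```

```text
the job is handed in; nothing more can be done
the job is handed in; nothing more can be done
```

Both trays are made up, and I handed the job in after about 36 s of the 128 s allowed; the system gave no verdict.

- **Long tray:** it holds the long squeegee standing in its bay, the middle pot in the +y cell and the star knob (stud up) in the −y cell.
- **Short tray:** it holds the short squeegee standing in its bay and the smallest pot in the −y cell.

**Last checks:** in the top camera picture, everything I placed is upright and within the allowed ranges. Offsets from target were a few millimetres, as far as the 2 mm calibration can tell. The largest pot and the clamping lever measured within about 2 mm of where they started. The arm was parked clear, with the wrist force near zero.

**What the checks could not confirm:**
- **Side camera:** the raised arm blocked its view of both trays. Its fits for the squeegees were poor (0.6 mismatch), and it could not see the middle pot or the knob, so I relied on the top camera for those.
- **Smallest pot:** the top and side fits differed by about 4 mm, but both lie inside its cell's limits.
- **Lever:** its outline fits were rough both before and after (0.17–0.27 mismatch), but they agreed with each other.

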